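Open the tape machine and hold its roller release

TASK

The paper-tape machine on the packing bench is to be re-threaded. Take the red-handled scraper, work its blade into the slot under the lip of the blue feed cover, lever the cover up with the blade (not with the fingers) and push it over past upright so that it stays open, then lay the scraper down flat on the bench. Then press the yellow roller-release paddle right down to its stop with the fingertips, firmly but without forcing it, and finish while still holding it there; leave the other things on the bench where they stand.

Things in the scene. Friction and masses are not known exactly. Their poses are not given: they have to be found in the camera images.
- tape_machine: grey tape machine, fixed, 190 mm wide (y). Origin: underside, on the bench. Front at -x: black tank 60 mm high from x = -225 to -165 mm, tall roll hood at the rear, x = 34 to 210, 218 mm high. Between: sill 129 mm high, x = -165 to -132, then the open-topped feed box, rim 140 mm high, inside x = -125 to -8, y = -80 to 80, shut by the blue cover, whose lip overhangs the sill.
- pry_slot (a point): mouth of the pry slot, fixed, 134.5 mm high at machine x = -152, y = 0: the gap, 11 mm high (129 to 140 mm above the bench), 90 mm wide and 20 mm deep, between the sill and the lip of the shut cover. Axes as the machine's: it opens to -x, a blade enters level along +x.
- cover_hinge (a point): middle of the feed cover's hinge line, 142 mm above the bench, at x = 2 mm in the machine's frame; the hinge runs along the machine's y. This frame turns with the cover.
- cover_lip (a point): middle of the lower front edge of the feed cover (blue plate 152 x 176 x 4 mm with a yellow stripe along the lip), 154 mm from the hinge line; moves with the cover.
- feed_cover (a joint): opening angle of the feed cover in rad: 0 shut, 1.57 upright, 1.9 its stop, leaning back open. Lifting it by the lip takes about 1 N; let go below about 1.4 rad it falls shut, beyond about 1.7 rad it falls back to its stop by itself and stays there.
- scraper: flat scraper lying along its own x, blade to +x. Red handle 105 x 28 x 24 mm (thick), x = -85 to 20 mm; steel blade 40 mm wide, 2 mm thick, at mid-thickness of the handle (12 mm up), bare from x = 36 to 115 mm. About 0.16 kg, balanced near x = -10 mm. Origin at its underside below the point to grip.
- scraper_grip (a point): the place to grip the scraper's handle, near its balance point, in the middle of its thickness (12 mm above the underside); grip across the 28 mm width.
- scraper_tip (a point): middle of the scraper's blade edge, 115 mm ahead of scraper_grip along the scraper's x.
- paddle_pad (a point): the spot to press on the yellow paddle (56 mm wide along y, 52 mm long) inside the feed box: its ribbed top face, at rest 126 mm high (14 mm below the box's rim), machine x = -98, y = 0. The pivot lies 40 mm from it towards the cover's hinge. Press straight down, 12 mm to the stop. Axes as the machine's when at rest.
- paddle (a joint): angle of the spring-loaded paddle in rad: 0 at rest (up), 0.30 at its stop (pad 12 mm lower). Pressing at paddle_pad takes about 3 N at first and 9 N at the stop, beyond which it is rigid; it springs back when let go. Counts as pressed home above 0.26.
- brush: hand brush with a wooden handle, 190 mm long, lying along its own x, bristles to +x; origin under its middle. Leave alone.
- tape_roll: spare roll of brown paper tape lying flat: 136 mm across, 70 mm high; origin at the centre of its underside. Leave alone.
- oil_bottle: amber bottle of cooking oil, 84 mm across, 270 mm tall, standing; origin at the centre of its underside. Leave alone.
- sauce_bottle: nearly black sauce bottle with a red cap, 66 mm across, 235 mm tall, standing; origin at the centre of its underside. Leave alone.
- jug: white water jar with a blue lid, 110 mm across, 190 mm tall, standing; origin at the centre of its underside. Leave alone.

How it is judged:
By the outcome, as a careful person would: the job done as asked, in the order asked, and still so for the second after the job is handed in, while the arm keeps its last pose, push and grip.
It also fails if it takes over 72 s, if anything falls off the work surface, if the arm or the gripper's body presses on something with over 40 N, if the wrist force passes 120 N, or if a joint passes its speed limit or range.

ROBOT

A 7-joint arm with a two-finger parallel gripper is mounted at the origin on the work surface. World frame = base frame: x ahead of the robot, y to its left, z up, the work surface at z = 0. Lengths are in mm, angles in rad, forces in N, time in s.
With the tool pointing down it reaches from about 400 to 875 mm from the base axis. Payload 4.4 kg.
Tool frame: the origin (TCP) lies on the centre line of the jaws, within the pads' length; the fingertips stand 25 mm ahead of it and the grasp point (between the pads) lies 6 mm ahead of it; x points along the fingers, y is the direction in which the jaws open and shut, and the axes are right-handed (so a half turn about x gives the same grasp; the last joint's range is limited). The gripper opens to 85 mm and grips with 20 to 120 N. Pads are 22 mm wide; open, the fingers measure 114 mm over their backs; the gripper's body (76 mm by 85 mm) begins 54 mm behind the grasp point. The pads swing forward as they close: fully open they stand 13 mm farther back than shut.
Start: joints at [1.142, 0.628, 0.038, 1.517, -0.027, 0.996, -0.02], TCP at [230.709, -607.693, 223.213] pointing down, gripper open.
Joint ranges: [-3.06, 3.06], [-0.37, 2.12], [-1.25, 1.32], [0.18, 2.47], [-1.1, 4.24], [0.23, 1.98], [-2.94, 2.94]. Speed limits (rad/s): [2.57, 2.57, 3.14, 3.14, 3.14, 3.14, 3.14].

INTERFACE

Orientations are given as [roll, pitch, yaw] about the fixed x, y, z axes, in that order (R = Rz(yaw) Ry(pitch) Rx(roll)).
In Python, from cell import * gives the robot as it stands. The module is installed in compiled form; this text tells all that it offers.
- The arm moves only by the tool jog_arm, never from a script. Its argument "series" is a list of rows, each a list of 3 entries, a list of its own where there are three numbers: the turn, a rotation vector about the tool's x, y, z in degrees, then the shift along the tool's x, y, z in mm, then the gripper's target within -1 to 1 (shut at 1, half-way at 0, fully open at -1). In form: [[[rx, ry, rz], [dx, dy, dz], hand], ...]. A call has 1 to 8 rows; each row shifts and turns the commanded pose from where the row before left it, along the tool's axes as they then stand; what a row does not reach is not made up. A row lasts 1/8 s, in which the tool goes at most 62.5 mm and 10.7 degrees, less where a joint would pass 70% of its speed; a pose out of reach is approached as far as the arm can. A call is refused whole if a number of a shift passes 62.5 or a number of a turn 10.7, either way. A call with a gripper value outside its range is refused whole. The fingers move at their own pace and stop on an object; the grip force is fixed at half the most. Time passes only in rows, so rows that do not move let the fingers close. It gives the time, the measured TCP pose, the force and the opening at its end, in the units of the state.
- read_state(): the state, without advancing time (a new reading comes with each control period).
- get_image(name): name is "side" or "top"; returns a dict with "img" (480x640x3 uint8, red, green, blue), "range_z" (480x640 float32, mm along the optical axis (not along the pixel's ray), 0 where there is no reading), "fovy" (degrees; the focal length in pixels is half the picture's height over the tangent of half this angle, whatever the lens; pixels are square), "cx", "cy" (the principal point, pixels), "k1" (the pictures are not rectified: a ray, as slopes to the right and down, at radius r is drawn at 1 + k1 r^2 times it, then the intrinsics apply), "cam_to_world" (4x4, takes a point from camera to world coordinates). Camera axes: x right, y up, looking along -z (the intrinsics and any distortion apply to the point x, -y, -z); pixel columns grow to the right and rows downward; lengths in mm; the calibration is good to about 2 mm. A picture is of the moment at which its call begins.
- finish_job(): hands the job in, once; it reports no verdict.
The state is a dict: "clock": time; "qpos": joint angles; "qd": joint speeds; "tau": joint torques, N m; "eef_pos": TCP position; "tool_rot": TCP orientation; "force": force on the tool from outside, world axes, zero at the start; "torque": the same for the moment, N m; "width": finger opening in mm.
Only numpy, scipy, OpenCV 4.12 (cv2) and the standard library are available. Lean on these libraries where they do the work, as an engineer would, in place of code of your own. Each camera call takes 0.05 s, during which the arm holds its last target. There are 200 camera calls.

## Working session

There is one attempt and no reset: what is moved stays moved. The work goes in short steps, Python scripts to look and compute and a tool call to move; the robot and the scene stay as the last step left them, time stands still between calls to the robot, and variables do not carry over. Pictures are saved under pics/ and viewed, about 8 in all and at most 12, crops included, and the job is handed in when it is done.

Besides the shell and the picture viewer there is one more tool, called after ">>>" by a JSON object that holds its "api" and its "payload", one argument or row to a line. jog_arm: Moves the arm, as the interface text tells. Its arguments: {"type":"object","properties":{"series":{"type":"array"}},"required":["series"]}

```bash
mkdir -p pics; cat > h.py <<'E'
import numpy as np, cv2
from cell import *
from scipy.spatial.transform import Rotation as R
def snap(n,name):
    d=get_image(n); cv2.imwrite('pics/'+name+'.png',d['img'][:,:,::-1]); np.savez('pics/'+name+'.npz',**{k:np.array(v) for k,v in d.items()}); return d
def load(name): return dict(np.load('pics/'+name+'.npz'))
def cloud(d):
    h,w=d['range_z'].shape; f=h/2/np.tan(np.radians(float(d['fovy']))/2)
    v,u=np.mgrid[0:h,0:w].astype(float); K=np.array([[f,0,float(d['cx'])],[0,f,float(d['cy'])],[0,0,1]])
    p=cv2.undistortPoints(np.stack([u.ravel(),v.ravel()],1)[:,None],K,np.array([float(d['k1']),0,0,0])).reshape(h,w,2)
    T=d['cam_to_world']; rays=np.dstack([p[...,0],-p[...,1],-np.ones((h,w))])
    P=rays*d['range_z'][...,None]
    return P@T[:3,:3].T+T[:3,3], rays@T[:3,:3].T, T[:3,3]
def onplane(d,u,v,z):
    _,r,o=cloud(d); r=r[int(round(v)),int(round(u))]; return o+r*(z-o[2])/r[2]
def st():
    s=read_state(); print({k:np.round(s[k],3) for k in ('clock','qpos','eef_pos','tool_rot','force','width')}); return s
E
python3 - <<'E'
from h import *
s=st();print(R.from_euler('xyz',s['tool_rot']).as_matrix().round(3))
for n in('side','top'):
    d=snap(n,n+'0');print(n,d['fovy'],d['cx'],d['cy'],d['k1'],np.round(d['cam_to_world'],3).tolist())
a=np.hstack([cv2.imread('pics/side0.png'),cv2.imread('pics/top0.png')])
E
```

```text
{'clock': np.float64(0.0), 'qpos': array([ 1.142,  0.629,  0.038,  1.518, -0.027,  0.996, -0.02 ]), 'eef_pos': array([ 230.457, -607.075,  222.273]), 'tool_rot': array([-1.563,  1.569,  1.941]), 'force': array([-0.398, -0.309,  0.296]), 'width': np.float64(85.294)}
[[-0.001  0.355 -0.935]
 [ 0.002 -0.935 -0.355]
 [-1.    -0.002  0.   ]]
side 46.42074105688237 324.85501005819503 237.65412618096357 -0.15679501107674132 [[0.626, -0.596, 0.502, 1380.981], [0.779, 0.464, -0.421, -717.72], [0.018, 0.655, 0.755, 1379.366], [0.0, 0.0, 0.0, 1.0]]
top 53.449397119668 324.7496262089169 241.78797983761632 -0.07296524318176004 [[0.02, 0.982, -0.187, 291.675], [-1.0, 0.021, 0.002, 13.094], [0.006, 0.187, 0.982, 1452.114], [0.0, 0.0, 0.0, 1.0]]
```

View pics/side0.png

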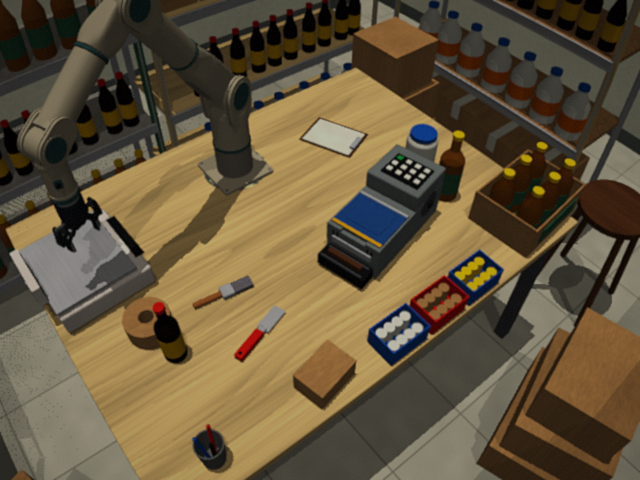

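View pics/top0.png

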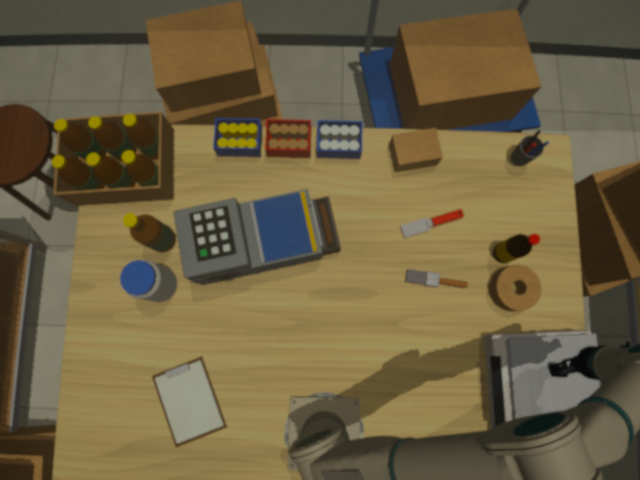

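Side view: the machine is at about (385,215), with its tank facing the scraper (red handle at about (250,345)). Top view: cover at (285,227), yellow stripe at (308,222), tank at (325,225), scraper handle at (447,218) with its blade pointing left at (415,229), brush at (435,279).

```bash
python3 - <<'E'
from h import *
def comp(mask):
    n,l,s,c=cv2.connectedComponentsWithStats(mask.astype(np.uint8));return [(l==i) for i in range(1,n) if s[i,4]>25]
for n in('top','side'):
    d=load(n+'0');P,r,o=cloud(d);hsv=cv2.cvtColor(d['img'],cv2.COLOR_RGB2HSV);H,S,V=cv2.split(hsv)
    ok=(P[...,0]>200)&(P[...,0]<1000)&(abs(P[...,1])<700)&(P[...,2]>-30)&(P[...,2]<300)&(d['range_z']>0)
    for nm,m,z in(('red',((H<6)|(H>174))&(S>180)&(V>120),24),('blue',(H>105)&(H<118)&(S>140)&(V>60),144),('yel',(H>18)&(H<32)&(S>170)&(V>120),144),
                ('steel',(S<60)&(V>100)&(P[...,2]<40),13)):
        for c in comp(m&ok):
            v,u=np.nonzero(c); q=o+r[c]*((z-o[2])/r[c][:,2])[:,None]
            rect=cv2.minAreaRect(q[:,:2].astype(np.float32)); 
            if max(rect[1])<25: continue
            print(n,nm,len(u),'px',u.mean().round(),v.mean().round(),'plane',np.round(rect[0],1),np.round(rect[1],1),'box',cv2.boxPoints(rect).round(0).tolist(),'depth med',np.median(P[c],0).round(1))
E
```

```text
top red 158 px 446.0 217.0 plane [ 649.  -367.2] [17.9 93.8] box [[625.0, -326.0], [656.0, -415.0], [673.0, -409.0], [642.0, -320.0]] depth med [ 648.  -364.6   24.6]
top red 64 px 534.0 239.0 plane [ 586.  -639.9] [25.3 26.5] box [[573.0, -627.0], [574.0, -653.0], [599.0, -653.0], [598.0, -626.0]] depth med [ 543.2 -543.4  235.5]
top blue 683 px 275.0 236.0 plane [559.3 141.5] [123.8  92.1] box [[489.0, 174.0], [508.0, 84.0], [629.0, 109.0], [610.0, 199.0]] depth med [553.1 153.5 146.7]
top blue 792 px 137.0 277.0 plane [428.4 529. ] [86.6 88.8] box [[384.0, 572.0], [386.0, 484.0], [473.0, 486.0], [471.0, 574.0]] depth med [423.9 510.6 190.9]
top yel 111 px 129.0 119.0 plane [900.9 602.1] [32.3 36.7] box [[885.0, 620.0], [885.0, 584.0], [917.0, 584.0], [917.0, 621.0]] depth med [863.8 566.8 224. ]
top yel 107 px 94.0 122.0 plane [890.8 707.7] [32.3 35. ] box [[875.0, 725.0], [875.0, 690.0], [907.0, 690.0], [907.0, 725.0]] depth med [855.3 666.6 223.7]
top yel 286 px 238.0 128.0 plane [877.4 274.1] [ 28.5 109.9] box [[862.0, 329.0], [864.0, 219.0], [892.0, 219.0], [891.0, 329.0]] dep
[... 3515 characters left out ...]
, 84.0]] depth med [600.6  57.3 145.4]
side yel 258 px 469.0 268.0 plane [901.2 225.9] [104.5  31. ] box [[885.0, 174.0], [916.0, 173.0], [917.0, 278.0], [886.0, 278.0]] depth med [866.2 292.   55.6]
side yel 255 px 482.0 278.0 plane [946.3 226.9] [106.4  27.7] box [[932.0, 174.0], [960.0, 174.0], [960.0, 280.0], [932.0, 280.0]] depth med [915.9 295.3  55.2]
side steel 135 px 226.0 290.0 plane [ 452.3 -318.2] [39.5 39.8] box [[430.0, -335.0], [469.0, -341.0], [475.0, -302.0], [436.0, -296.0]] depth med [ 457.2 -320.1   21.2]
side steel 355 px 270.0 319.0 plane [ 617.6 -273.5] [40.  90.1] box [[584.0, -237.0], [613.0, -323.0], [651.0, -310.0], [622.0, -224.0]] depth med [ 617.4 -272.8   13.9]
```

```bash
cat >> h.py <<'E'
MO=np.array([565.5,200.9,0]); MYAW=103.5   # machine frame
def M(x,y,z): return R.from_euler('z',MYAW,degrees=True).apply([x,y,z])+MO
def down(yawdeg): # tool down, tool z = -heading dir; yaw of scraper-forward dir = yawdeg
    f=np.array([np.cos(np.radians(yawdeg)),np.sin(np.radians(yawdeg)),0]); x=np.array([0,0,-1.]); 
    z=f; y=np.cross(z,x); return R.from_matrix(np.array([x,y,z]).T)
def plan(target,Rt,n):
    "rows to reach target pose from the measured one, shift taken in axes before the turn"
    s=read_state(); Rc=R.from_euler('xyz',s['tool_rot']); p=s['eef_pos']; dp=(np.array(target)-p)/n
    rv=(Rc.inv()*Rt).as_rotvec(degrees=True); print('total turn',rv.round(1),'shift',Rc.inv().apply(dp*n).round(1))
    for i in range(n):
        A=Rc*R.from_rotvec(rv*i/n,degrees=True); print((rv/n).round(1).tolist(),A.inv().apply(dp).round(0).tolist())
E
python3 - <<'E'
from h import *
print(M(-152,0,134.5))
for y in(109,-71): print(y); plan([640.7,-338.7,110],down(y),10)
E
```

```text
[600.98369531  53.0997721  134.5       ]
109
total turn [91.8  0.1  0.1] shift [ 112.5 -105.2 -478.8]
[9.2, 0.0, 0.0] [11.0, -11.0, -48.0]
[9.2, 0.0, 0.0] [11.0, -18.0, -46.0]
[9.2, 0.0, 0.0] [11.0, -25.0, -42.0]
[9.2, 0.0, 0.0] [11.0, -31.0, -38.0]
[9.2, 0.0, 0.0] [11.0, -37.0, -32.0]
[9.2, 0.0, 0.0] [11.0, -42.0, -26.0]
[9.2, 0.0, 0.0] [11.0, -45.0, -19.0]
[9.2, 0.0, 0.0] [11.0, -48.0, -11.0]
[9.2, 0.0, 0.0] [11.0, -49.0, -4.0]
[9.2, 0.0, 0.0] [11.0, -49.0, 4.0]
-71
total turn [-88.2  -0.1   0.1] shift [ 112.5 -105.2 -478.8]
[-8.8, -0.0, 0.0] [11.0, -11.0, -48.0]
[-8.8, -0.0, 0.0] [11.0, -3.0, -49.0]
[-8.8, -0.0, 0.0] [11.0, 4.0, -49.0]
[-8.8, -0.0, 0.0] [11.0, 12.0, -48.0]
[-8.8, -0.0, 0.0] [11.0, 19.0, -45.0]
[-8.8, -0.0, 0.0] [11.0, 26.0, -42.0]
[-8.8, -0.0, 0.0] [11.0, 32.0, -37.0]
[-8.8, -0.0, 0.0] [11.0, 37.0, -32.0]
[-8.8, -0.0, 0.0] [11.0, 42.0, -26.0]
[-8.8, -0.0, 0.0] [11.0, 45.0, -19.0]
```

>>> {"api": "jog_arm", "payload": {
  "series": [
    [[-9,0,0],[11,-11,-48],-1],
    [[-9,0,0],[11,-3,-49],-1],
    [[-9,0,0],[11,4,-49],-1],
    [[-9,0,0],[11,12,-48],-1],
    [[-9,0,0],[11,19,-45],-1],
    [[-9,0,0],[11,26,-42],-1],
    [[-9,0,0],[11,32,-37],-1],
    [[-9,0,0],[11,37,-32],-1]
  ]
}}

```text
clock: 1.1
eef_pos: [557.8, -387.4, 134.4]
tool_rot: [-1.974, 1.57, 2.792]
force: [0.9, -0.5, -0.2]
width: 85.3
```

```bash
python3 - <<'E'
from h import *
st(); plan([640.7,-338.7,90],down(-71),3)
E
```

```text
{'clock': np.float64(1.1), 'qpos': array([ 0.721,  0.778, -0.278,  1.503,  0.25 ,  0.896,  0.416]), 'eef_pos': array([ 557.796, -387.405,  134.431]), 'tool_rot': array([-1.974,  1.57 ,  2.792]), 'force': array([ 0.877, -0.474, -0.183]), 'width': np.float64(85.329)}
total turn [-15.9  -0.    0. ] shift [ 44.4  85.4 -44.2]
[-5.3, -0.0, 0.0] [15.0, 28.0, -15.0]
[-5.3, -0.0, 0.0] [15.0, 30.0, -12.0]
[-5.3, -0.0, 0.0] [15.0, 31.0, -9.0]
```

>>> {"api": "jog_arm", "payload": {
  "series": [
    [[-5.3,0,0],[15,28,-15],-1],
    [[-5.3,0,0],[15,30,-12],-1],
    [[-5.3,0,0],[15,31,-9],-1],
    [[0,0,0],[0,0,0],-1]
  ]
}}

```text
clock: 1.6
eef_pos: [641.6, -335.9, 88.0]
tool_rot: [3.099, 1.567, 1.858]
force: [-0.2, 0.4, -0.7]
width: 86.0
```

```bash
python3 - <<'E'
from h import *
st(); plan([640.7,-338.7,28],down(-71),2)
a=snap('side','side1')['img'];b=snap('top','top1')['img']
c=np.hstack([cv2.resize(a[240:400,160:360],(400,320)),cv2.resize(b[140:300,360:560],(400,320))])
cv2.imwrite('pics/c1.png',c[:,:,::-1])
E
```

```text
{'clock': np.float64(1.6), 'qpos': array([ 0.615,  0.901, -0.332,  1.379,  0.324,  0.917,  0.533]), 'eef_pos': array([ 641.587, -335.894,   87.994]), 'tool_rot': array([3.099, 1.567, 1.858]), 'force': array([-0.177,  0.409, -0.728]), 'width': np.float64(85.992)}
total turn [-0.1 -0.2 -0. ] shift [60.  -1.8  2.6]
[-0.0, -0.1, -0.0] [30.0, -1.0, 1.0]
[-0.0, -0.1, -0.0] [30.0, -1.0, 1.0]
```

View pics/c1.png

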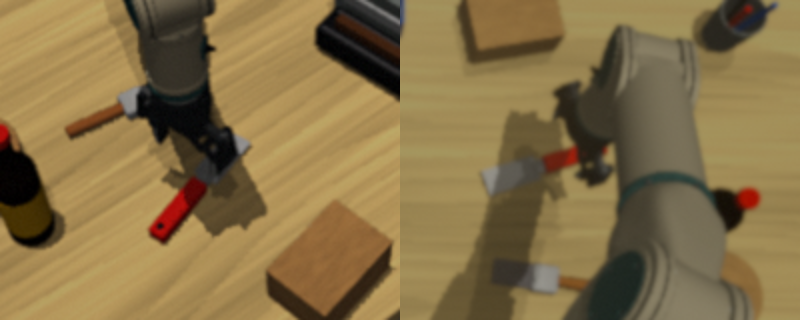

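The fingers straddle the handle in both crops: left crop at about (205,165), right crop at about (580,150). Descending and gripping.

>>> {"api": "jog_arm", "payload": {
  "series": [
    [[0,0,0],[30,-1,1],-1],
    [[0,0,0],[29,-1,1],-1],
    [[0,0,0],[0,0,0],-1],
    [[0,0,0],[0,0,0],1],
    [[0,0,0],[0,0,0],1],
    [[0,0,0],[0,0,0],1],
    [[0,0,0],[0,0,0],1],
    [[0,0,0],[0,0,0],1]
  ]
}}

```text
clock: 2.7
eef_pos: [639.0, -342.5, 31.4]
tool_rot: [0.776, 1.571, -0.468]
force: [0.0, -0.4, -0.0]
width: 0.2
```

```bash
python3 - <<'E'
from h import *
st()
E
```

```text
{'clock': np.float64(2.7), 'qpos': array([ 0.613,  0.969, -0.309,  1.403,  0.349,  0.824,  0.518]), 'eef_pos': array([ 639.034, -342.541,   31.412]), 'tool_rot': array([ 0.776,  1.571, -0.468]), 'force': array([ 0.044, -0.37 , -0.008]), 'width': np.float64(0.223)}
```

```bash
python3 - <<'E'
from h import *
a=snap('side','side2')['img'];b=snap('top','top2')['img']
c=np.hstack([cv2.resize(a[240:400,160:360],(400,320)),cv2.resize(b[140:300,360:560],(400,320))])
cv2.imwrite('pics/c2.png',c[:,:,::-1])
E
```

```text
(no output)
```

View pics/c2.png

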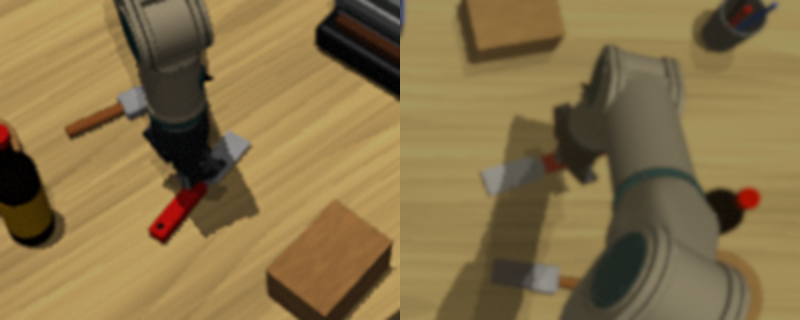

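```bash
python3 - <<'E'
from h import *
s=st()
for n in('side','top'):
    d=load(n+'2');P,r,o=cloud(d);hsv=cv2.cvtColor(d['img'],cv2.COLOR_RGB2HSV);H,S,V=cv2.split(hsv)
    m=(abs(P[...,0]-640)<70)&(abs(P[...,1]+340)<80)&(V<75)&(P[...,2]>8)&(P[...,2]<130)
    for a in range(8,130,12):
        k=m&(P[...,2]>=a)&(P[...,2]<a+12)
        if k.sum()>3: print(n,a,k.sum(),P[k].min(0).round(0),P[k].mean(0).round(0),P[k].max(0).round(0))
    c=((H<6)|(H>174))&(S>150)&(V>80)&(abs(P[...,0]-640)<70)&(abs(P[...,1]+360)<90)
    q=o+r[c]*((24-o[2])/r[c][:,2])[:,None];print(n,cv2.boxPoints(cv2.minAreaRect(q[:,:2].astype(np.float32))).round(0).tolist(),P[c][:,2].mean())
E
```

```text
{'clock': np.float64(2.8), 'qpos': array([ 0.613,  0.969, -0.309,  1.403,  0.349,  0.824,  0.518]), 'eef_pos': array([ 638.964, -342.489,   31.214]), 'tool_rot': array([3.062, 1.571, 1.817]), 'force': array([-0.57 ,  0.914,  0.362]), 'width': np.float64(-0.086)}
side 8 160 [ 594. -415.    8.] [ 638. -311.   14.] [ 680. -261.   20.]
side 20 43 [ 630. -409.   20.] [ 647. -344.   25.] [ 665. -316.   30.]
side 44 12 [ 628. -354.   46.] [ 643. -349.   50.] [ 653. -340.   56.]
side 56 15 [ 633. -353.   57.] [ 648. -347.   60.] [ 656. -337.   68.]
side 68 14 [ 631. -355.   70.] [ 647. -350.   74.] [ 656. -343.   78.]
side 80 31 [ 631. -358.   81.] [ 654. -346.   88.] [ 675. -328.   92.]
side 92 55 [ 609. -365.   92.] [ 650. -346.   97.] [ 683. -324.  104.]
side 104 51 [ 599. -367.  104.] [ 644. -354.  110.] [ 690. -337.  116.]
side 116 66 [ 589. -371.  116.] [ 659. -347.  123.] [ 701. -312.  128.]
side 128 18 [ 585. -365.  128.] [ 660. -344.  129.] [ 698. -318.  130.]
side [[630.0, -348.0], [659.0, -426.0], [683.0, -417.0], [655.0, -340.0]] 24.69952059371039
top 8 51 [ 608. -354.    9.] [ 623. -309.   15.] [ 637. -288.   20.]
top 20 21 [ 617. -415.   20.] [ 634. -327.   23.] [ 654. -302.   31.]
top 44 10 [ 629. -347.   51.] [ 637. -335.   53.] [ 650. -329.   55.]
top 56 9 [ 628. -342.   56.] [ 634. -335.   62.] [ 642. -329.   66.]
top 68 5 [ 636. -335.   70.] [ 640. -332.   75.] [ 642. -330.   78.]
top 80 18 [ 612. -347.   81.] [ 633. -334.   88.] [ 664. -322.   92.]
top 92 27 [ 603. -357.   92.] [ 628. -338.   97.] [ 672. -319.  103.]
top 104 25 [ 595. -353.  104.] [ 623. -336.  110.] [ 672. -318.  116.]
top 116 24 [ 589. -353.  116.] [ 642. -331.  123.] [ 686. -315.  128.]
top 128 13 [ 588. -353.  128.] [ 629. -339.  129.] [ 692. -318.  130.]
top [[0.0, 0.0], [0.0, 0.0], [0.0, 0.0], [0.0, 0.0]] nan<stdin>:10: RuntimeWarning: Mean of empty slice.
  ret = ret.dtype.type(ret / rcount)
```

```bash
python3 - <<'E'
from h import *
for n in('side','top'):
    d=load(n+'2');P,r,o=cloud(d)
    m=(abs(P[...,0]-640)<60)&(abs(P[...,1]+342)<35)
    for a in range(0,100,6):
        k=m&(P[...,2]>=a)&(P[...,2]<a+6)
        if k.sum()>2 and a>17: print(n,a,k.sum(),P[k].min(0).round(0),P[k].mean(0).round(0),P[k].max(0).round(0),d['img'][k].mean(0).round())
d=load('side2');P,r,o=cloud(d)
for v in range(318,338,2): print(v,[(int(u),*P[v,u].round().astype(int).tolist(),d['img'][v,u].tolist()) for u in range(250,274,4)])
E
```

```text
side 18 68 [ 630. -376.   18.] [ 647. -349.   22.] [ 666. -311.   24.] [92. 14. 10.]
side 24 86 [ 630. -377.   24.] [ 649. -355.   26.] [ 667. -324.   30.] [96. 11.  8.]
side 30 3 [ 648. -369.   30.] [ 652. -350.   32.] [ 658. -333.   34.] [96.  6.  4.]
side 42 5 [ 628. -351.   44.] [ 641. -349.   46.] [ 648. -347.   48.] [42. 36. 33.]
side 48 6 [ 640. -352.   49.] [ 647. -347.   51.] [ 653. -340.   53.] [30. 20. 20.]
side 54 10 [ 637. -354.   55.] [ 648. -347.   57.] [ 654. -337.   60.] [31. 27. 26.]
side 60 5 [ 633. -353.   60.] [ 642. -350.   62.] [ 649. -345.   63.] [34. 34. 32.]
side 66 7 [ 631. -354.   67.] [ 646. -350.   70.] [ 656. -344.   72.] [31. 30. 27.]
side 72 9 [ 639. -355.   72.] [ 648. -350.   76.] [ 656. -343.   78.] [21. 22. 22.]
side 78 8 [ 622. -359.   81.] [ 639. -353.   82.] [ 656. -343.   84.] [56. 46. 30.]
side 84 16 [ 611. -364.   84.] [ 652. -348.   87.] [ 675. -328.   90.] [24. 18. 15.]
side 90 34 [ 615. -364.   90.] [ 652. -345.   93.] [ 674. -329.   96.] [22. 19. 14.]
side 96 29 [ 609. -365.   96.] [ 647. -347.   98.] [ 680. -324.  101.] [20. 17. 14.]
to
[... 2231 characters left out ...]
8, [53, 51, 48]), (270, 651, -297, 18, [77, 66, 47])]
332 [(250, 613, -342, 3, [50, 46, 35]), (254, 650, -348, 58, [37, 38, 37]), (258, 640, -331, 27, [50, 4, 2]), (262, 643, -319, 19, [59, 16, 15]), (266, 640, -305, 1, [65, 54, 35]), (270, 649, -297, 4, [85, 70, 42])]
334 [(250, 630, -351, 24, [71, 40, 23]), (254, 648, -348, 44, [49, 29, 28]), (258, 645, -334, 26, [62, 4, 4]), (262, 650, -324, 23, [59, 11, 8]), (266, 645, -309, 0, [67, 55, 33]), (270, 653, -300, 3, [64, 51, 30])]
336 [(250, 637, -355, 26, [85, 13, 7]), (254, 648, -349, 34, [78, 5, 5]), (258, 648, -336, 22, [75, 10, 6]), (262, 649, -324, 11, [55, 18, 10]), (266, 651, -313, 1, [64, 51, 30]), (270, 660, -305, 5, [65, 54, 32])]
```

```bash
python3 - <<'E'
from h import *
for nm,c,zz in(('side0',(230,-607),223),('top0',(230,-607),223),('side1',(641,-336),88),('top1',(641,-336),88),('side2',(639,-342),31),('top2',(639,-342),31)):
    d=load(nm);P,r,o=cloud(d)
    m=(np.hypot(P[...,0]-c[0],P[...,1]-c[1])<75)&(d['img'].max(2)<70)&(d['range_z']>0)
    print(nm,zz)
    for a in range(zz-30,zz+130,10):
        k=m&(P[...,2]>=a)&(P[...,2]<a+10)
        if k.sum()>2: print(a-zz,k.sum(),P[k].min(0).round(0),P[k].mean(0).round(0),P[k].max(0).round(0))
E
```

```text
side0 223
20 7 [ 204. -645.  245.] [ 218. -577.  248.] [ 256. -562.  251.]
30 33 [ 206. -660.  253.] [ 237. -605.  258.] [ 261. -553.  263.]
40 35 [ 208. -659.  264.] [ 239. -608.  268.] [ 259. -551.  273.]
50 34 [ 213. -660.  273.] [ 239. -606.  277.] [ 263. -552.  282.]
60 34 [ 217. -663.  284.] [ 243. -612.  289.] [ 263. -547.  293.]
70 127 [ 199. -678.  293.] [ 238. -613.  298.] [ 268. -535.  303.]
80 120 [ 200. -678.  303.] [ 241. -617.  309.] [ 271. -535.  313.]
90 103 [ 205. -675.  313.] [ 243. -611.  317.] [ 269. -536.  323.]
100 117 [ 213. -674.  323.] [ 246. -612.  328.] [ 267. -537.  333.]
110 146 [ 211. -674.  333.] [ 243. -610.  338.] [ 269. -539.  343.]
120 122 [ 200. -671.  343.] [ 240. -615.  347.] [ 267. -541.  353.]
top0 223
30 6 [ 216. -556.  254.] [ 220. -554.  259.] [ 224. -552.  262.]
40 3 [ 221. -558.  264.] [ 223. -557.  265.] [ 224. -556.  266.]
70 49 [ 200. -670.  293.] [ 219. -556.  299.] [ 269. -533.  303.]
80 55 [ 196. -578.  303.] [ 219. -557.  308.] [ 234. -533.  313.]
90 46 [ 197. -583.  313.] [ 217. -553.  318.] [ 239. -534.  323.]
100 50 [ 197. -585.
[... 2692 characters left out ...]
[ 636. -335.   55.] [ 650. -329.   61.]
30 7 [ 630. -339.   63.] [ 636. -333.   65.] [ 642. -329.   70.]
40 4 [ 636. -335.   75.] [ 640. -332.   76.] [ 642. -330.   78.]
50 16 [ 612. -347.   81.] [ 634. -334.   87.] [ 664. -322.   91.]
60 25 [ 607. -357.   91.] [ 629. -338.   96.] [ 672. -319.  101.]
70 19 [ 598. -353.  102.] [ 624. -336.  107.] [ 670. -320.  111.]
80 18 [ 595. -350.  112.] [ 635. -333.  116.] [ 679. -317.  121.]
90 33 [ 588. -353.  121.] [ 640. -333.  127.] [ 692. -315.  130.]
100 46 [ 584. -363.  131.] [ 637. -339.  135.] [ 693. -312.  141.]
110 18 [ 594. -358.  141.] [ 619. -344.  146.] [ 685. -321.  151.]
120 11 [ 600. -357.  152.] [ 610. -345.  156.] [ 676. -323.  160.]
```

Crop c2: the scraper hasn't moved and the fingers closed above the handle, at about (200,175). Depth at all three poses puts the fingertips about 35 mm further back along the tool than the reported TCP says. So I'll work from the measured fingertip, open the gripper, and go about 40 mm lower in small steps, watching the force.

>>> {"api": "jog_arm", "payload": {
  "series": [
    [[0,0,0],[0,1,2],-1],
    [[0,0,0],[0,0,0],-1],
    [[0,0,0],[0,0,0],-1],
    [[0,0,0],[0,0,0],-1],
    [[0,0,0],[15,0,0],-1],
    [[0,0,0],[15,0,0],-1],
    [[0,0,0],[6,0,0],-1],
    [[0,0,0],[0,0,0],-1]
  ]
}}

```text
clock: 3.8
eef_pos: [639.9, -343.8, -6.0]
tool_rot: [-2.379, 1.569, 2.66]
force: [0.2, -0.5, 0.3]
width: 84.9
```

```bash
python3 - <<'E'
from h import *
st()
for n in('side','top'):
    d=snap(n,n+'3');P,r,o=cloud(d)
    m=(np.hypot(P[...,0]-640,P[...,1]+340)<85)&(d['img'].max(2)<70)&(d['range_z']>0)
    for a in range(5,75,6):
        k=m&(P[...,2]>=a)&(P[...,2]<a+6)
        if k.sum()>2: print(n,a,k.sum(),P[k].min(0).round(0),P[k].mean(0).round(0),P[k].max(0).round(0))
E
```

```text
{'clock': np.float64(3.8), 'qpos': array([ 0.607,  1.019, -0.296,  1.402,  0.363,  0.776,  0.51 ]), 'eef_pos': array([ 639.916, -343.758,   -5.983]), 'tool_rot': array([-2.379,  1.569,  2.66 ]), 'force': array([ 0.213, -0.468,  0.255]), 'width': np.float64(84.911)}
side 5 39 [ 586. -410.    5.] [ 639. -337.    8.] [ 694. -270.   11.]
side 11 54 [ 597. -414.   11.] [ 637. -324.   14.] [ 679. -268.   17.]
side 17 34 [ 597. -409.   17.] [ 647. -332.   20.] [ 689. -268.   22.]
side 23 48 [ 595. -407.   23.] [ 635. -349.   26.] [ 689. -324.   29.]
side 29 17 [ 598. -369.   29.] [ 653. -344.   31.] [ 695. -327.   34.]
side 35 19 [ 589. -369.   36.] [ 643. -348.   38.] [ 695. -326.   41.]
side 41 10 [ 598. -367.   41.] [ 653. -346.   44.] [ 693. -329.   46.]
side 47 5 [ 603. -367.   48.] [ 656. -347.   49.] [ 696. -331.   52.]
side 53 4 [ 600. -368.   54.] [ 648. -351.   57.] [ 696. -330.   59.]
side 59 14 [ 579. -371.   59.] [ 656. -346.   63.] [ 707. -329.   65.]
side 65 34 [ 576. -372.   65.] [ 651. -345.   68.] [ 713. -312.   71.]
side 71 39 [ 579. -378.   71.] [ 658. -343.   74.] [ 712. -310.   77.]
top 17 6 [ 593. -354.   19.] [ 638. -343.   22.] [ 681. -318.   23.]
top 23 10 [ 595. -348.   23.] [ 651. -336.   24.] [ 684. -318.   26.]
top 29 6 [ 593. -351.   30.] [ 640. -335.   32.] [ 692. -319.   34.]
top 35 4 [ 587. -353.   35.] [ 638. -337.   37.] [ 693. -318.   38.]
top 41 6 [ 588. -357.   42.] [ 607. -346.   43.] [ 682. -317.   46.]
top 47 3 [ 679. -318.   48.] [ 682. -317.   51.] [ 683. -316.   52.]
top 53 3 [ 604. -366.   54.] [ 605. -366.   57.] [ 607. -364.   59.]
top 59 13 [ 587. -362.   59.] [ 644. -333.   62.] [ 699. -315.   65.]
top 65 28 [ 578. -369.   65.] [ 646. -339.   68.] [ 698. -318.   71.]
top 71 21 [ 573. -370.   71.] [ 642. -334.   74.] [ 699. -311.   77.]
```

>>> {"api": "jog_arm", "payload": {
  "series": [
    [[0,0,0],[2,0,-5],-1],
    [[0,0,0],[0,0,0],1],
    [[0,0,0],[0,0,0],1],
    [[0,0,0],[0,0,0],1],
    [[0,0,0],[0,0,0],1],
    [[0,0,0],[0,0,0],1]
  ]
}}

```text
clock: 4.65
eef_pos: [639.3, -339.6, -6.4]
tool_rot: [0.824, 1.57, -0.421]
force: [0.1, 0.1, 3.1]
width: 27.1
```

```bash
python3 - <<'E'
from h import *
s=st();print('rear-hdg yaw',R.from_euler('xyz',s['tool_rot']).as_matrix().round(3))
E
```

```text
{'clock': np.float64(4.65), 'qpos': array([ 0.602,  1.015, -0.294,  1.414,  0.364,  0.765,  0.502]), 'eef_pos': array([ 639.28 , -339.588,   -6.389]), 'tool_rot': array([ 0.824,  1.57 , -0.421]), 'force': array([0.127, 0.065, 3.105]), 'width': np.float64(27.14)}
rear-hdg yaw [[ 0.001  0.947  0.32 ]
 [-0.     0.32  -0.947]
 [-1.     0.001  0.001]]
```

```bash
python3 - <<'E'
from h import *
t=M(-152-40-115.3,0,122);print(t); 
s=read_state();print(t-s['eef_pos']);plan([639.3,-339.6,122],down(-71),1); plan(t,down(-76.5),8)
E
```

```text
[637.23776031 -97.90927654 122.        ]
[ -2.04246737 241.6783927  128.38867952]
total turn [-0.3  0.  -0. ] shift [-1.284e+02  1.000e-01  1.000e-01]
[-0.3, 0.0, -0.0] [-128.0, 0.0, 0.0]
total turn [ 5.2  0.  -0. ] shift [-128.5   75.5 -229.5]
[0.6, 0.0, -0.0] [-16.0, 9.0, -29.0]
[0.6, 0.0, -0.0] [-16.0, 9.0, -29.0]
[0.6, 0.0, -0.0] [-16.0, 9.0, -29.0]
[0.6, 0.0, -0.0] [-16.0, 8.0, -29.0]
[0.6, 0.0, -0.0] [-16.0, 8.0, -29.0]
[0.6, 0.0, -0.0] [-16.0, 8.0, -29.0]
[0.6, 0.0, -0.0] [-16.0, 7.0, -29.0]
[0.6, 0.0, -0.0] [-16.0, 7.0, -29.0]
```

>>> {"api": "jog_arm", "payload": {
  "series": [
    [[0,0,0],[-25,0,0],1],
    [[0,0,0],[-35,0,0],1],
    [[0,0,0],[-35,0,0],1],
    [[1,0,0],[-15,13,-38],1],
    [[1,0,0],[-10,13,-38],1],
    [[1,0,0],[-5,12,-38],1],
    [[1,0,0],[-3,12,-38],1],
    [[1.2,0,0],[0,11,-38],1]
  ]
}}

```text
clock: 5.65
eef_pos: [643.1, -138.6, 123.1]
tool_rot: [1.202, 1.569, -0.134]
force: [0.2, 0.8, -1.4]
width: 26.5
```

```bash
python3 - <<'E'
from h import *
st();plan(M(-152-40-115.3,0,116),down(-76.5),1)
a=snap('side','side4')['img'];b=snap('top','top4')['img']
c=np.hstack([cv2.resize(a[190:350,250:450],(400,320)),cv2.resize(b[150:310,250:450],(400,320))])
cv2.imwrite('pics/c4.png',c[:,:,::-1])
E
```

```text
{'clock': np.float64(5.65), 'qpos': array([ 0.341,  0.764, -0.297,  1.58 ,  0.277,  0.837,  0.171]), 'eef_pos': array([ 643.142, -138.571,  123.098]), 'tool_rot': array([ 1.202,  1.569, -0.134]), 'force': array([ 0.201,  0.848, -1.356]), 'width': np.float64(26.453)}
total turn [-0.1  0.  -0.1] shift [  7.1   3.7 -40.9]
[-0.1, 0.0, -0.1] [7.0, 4.0, -41.0]
```

View pics/c4.png

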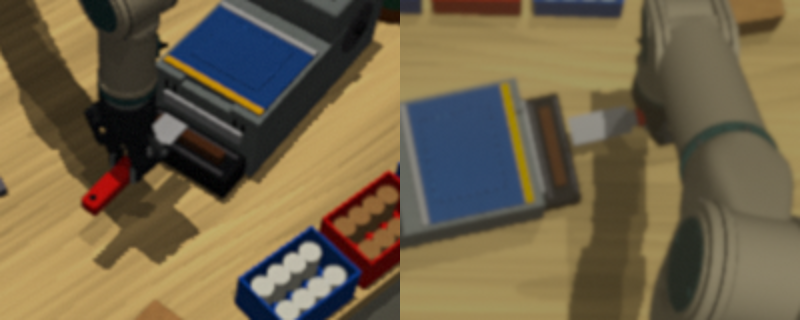

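The scraper is held firmly. Its blade points at the slot: side crop blade at (170,128), top crop blade at (600,127), tip just short of the tank. Next I'll measure the blade's pose in the hand.

```bash
python3 - <<'E'
from h import *
s=st();p=s['eef_pos'];T=down(-76.5)
for n in('side','top'):
    d=load(n+'4');P,r,o=cloud(d);H,S,V=cv2.split(cv2.cvtColor(d['img'],cv2.COLOR_RGB2HSV))
    m=(S<60)&(V>70)&(abs(P[...,2]-141)<25)&(abs(P[...,1]+60)<60)&(abs(P[...,0]-620)<60)
    k,l,st_,c=cv2.connectedComponentsWithStats(m.astype(np.uint8)); m=l==1+np.argmax(st_[1:,4])
    Q=P[m]; z=Q[:,2]; 
    q=o+r[m]*((141.5-o[2])/r[m][:,2])[:,None]
    mx=R.from_euler('z',-MYAW,degrees=True).apply(Q-MO); A=np.c_[mx[:,0],mx[:,1],np.ones(len(mx))]
    co=np.linalg.lstsq(A,mx[:,2],rcond=None)[0]
    rect=cv2.minAreaRect((R.from_euler('z',-MYAW,degrees=True).apply(q-MO))[:,:2].astype(np.float32))
    print(n,m.sum(),'med z',np.median(z),'slopes',co[:2].round(3),'z at tip x',(co@[mx[:,0].max(),0,1]).round(1),'machine box',cv2.boxPoints(rect).round(1).tolist())
print(R.from_euler('z',-MYAW,degrees=True).apply(p-MO))
E
```

```text
{'clock': np.float64(5.75), 'qpos': array([ 0.337,  0.764, -0.303,  1.581,  0.275,  0.837,  0.172]), 'eef_pos': array([ 643.681, -131.679,  123.127]), 'tool_rot': array([2.569, 1.565, 1.242]), 'force': array([ 0.998,  0.754, -1.849]), 'width': np.float64(26.955)}
side 165 med z 143.95892754873057 slopes [-0.03  -0.016] z at tip x 143.5 machine box [[-280.70001220703125, -13.699999809265137], [-232.5, -14.100000381469727], [-232.1999969482422, 24.200000762939453], [-280.3999938964844, 24.5]]
top 409 med z 143.99107262883854 slopes [-0.013  0.03 ] z at tip x 143.5 machine box [[-317.70001220703125, 16.799999237060547], [-316.29998779296875, -22.700000762939453], [-222.8000030517578, -19.200000762939453], [-224.3000030517578, 20.299999237060547]]
[-341.64112867    1.61785019  123.12694952]
```

>>> {"api": "jog_arm", "payload": {
  "series": [
    [[0,0,0],[7,1.5,0],1],
    [[0,0,0],[0,0,-25],1],
    [[0,0,0],[0,0,-25],1],
    [[0,0,0],[0,0,-10],1],
    [[0,0,0],[0,0,0],1],
    [[0,0,0],[0,0,0],1]
  ]
}}

```text
clock: 6.5
eef_pos: [630.5, -83.3, 114.2]
tool_rot: [-0.092, 1.569, -1.43]
force: [-0.5, 0.0, -1.8]
width: 26.8
```

```bash
python3 - <<'E'
from h import *
s=st();p=s['eef_pos'];print('machine tcp',R.from_euler('z',-MYAW,degrees=True).apply(p-MO))
plan(p,down(-76.5),1)
a=snap('side','side5')['img']
c=cv2.resize(a[170:290,290:450],(800,600),interpolation=cv2.INTER_CUBIC)
cv2.imwrite('pics/c5.png',c[:,:,::-1])
E
```

```text
{'clock': np.float64(6.5), 'qpos': array([ 0.257,  0.748, -0.286,  1.651,  0.277,  0.783,  0.079]), 'eef_pos': array([630.458, -83.272, 114.183]), 'tool_rot': array([-0.092,  1.569, -1.43 ]), 'force': array([-0.464,  0.009, -1.811]), 'width': np.float64(26.794)}
machine tcp [-291.48462576    3.17565878  114.18344995]
total turn [-0.1  0.1  0. ] shift [0. 0. 0.]
[-0.1, 0.1, 0.0] [0.0, 0.0, 0.0]
```

View pics/c5.png

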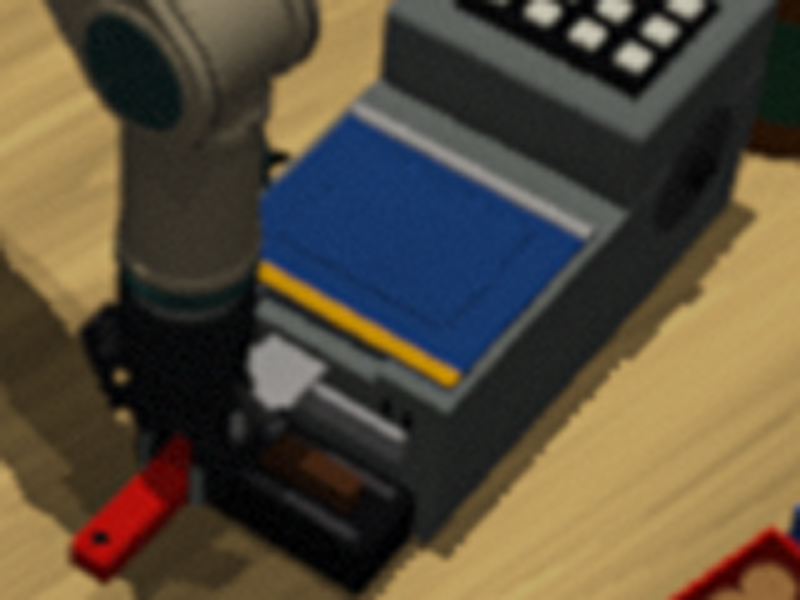

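Crop: the blade at (285,370) stands just in front of and above the sill, below the yellow lip at (360,325), and is centred enough. Raising 2 mm and entering.

>>> {"api": "jog_arm", "payload": {
  "series": [
    [[0,0,0],[-2,-3,0],1],
    [[0,0,0],[0,0,0],1],
    [[0,0,0],[0,0,-12],1],
    [[0,0,0],[0,0,-12],1],
    [[0,0,0],[0,0,-8],1],
    [[0,0,0],[0,0,-7],1],
    [[0,0,0],[0,0,0],1]
  ]
}}

```text
clock: 7.42
eef_pos: [618.2, -42.9, 116.3]
tool_rot: [2.531, 1.571, 1.197]
force: [-0.2, -1.6, -2.3]
width: 26.7
```

```bash
python3 - <<'E'
from h import *
s=st();p=s['eef_pos'];print('machine tcp',R.from_euler('z',-MYAW,degrees=True).apply(p-MO))
for n in('side','top'):
    d=snap(n,n+'6');P,r,o=cloud(d);H,S,V=cv2.split(cv2.cvtColor(d['img'],cv2.COLOR_RGB2HSV))
    Q=R.from_euler('z',-MYAW,degrees=True).apply((P-MO).reshape(-1,3)).reshape(P.shape)
    for nm,m in(('blade',(S<60)&(V>70)&(abs(Q[...,1])<22)&(Q[...,0]>-230)&(Q[...,0]<-150)&(Q[...,2]>125)),('sill',(abs(Q[...,1])>25)&(abs(Q[...,1])<40)&(Q[...,0]>-164)&(Q[...,0]<-156)&(Q[...,2]>110)&(Q[...,2]<140)),('cover',(H>105)&(H<118)&(S>140)&(abs(Q[...,1])<60)&(abs(Q[...,0]+120)<20))):
        if m.sum(): print(n,nm,m.sum(),np.median(Q[m],0).round(1),Q[m][:,0].max().round(1))
E
```

```text
{'clock': np.float64(7.425), 'qpos': array([ 0.197,  0.725, -0.284,  1.698,  0.273,  0.758,  0.018]), 'eef_pos': array([618.209, -42.938, 116.295]), 'tool_rot': array([2.531, 1.571, 1.197]), 'force': array([-0.153, -1.593, -2.282]), 'width': np.float64(26.723)}
machine tcp [-249.40512666    5.6703301   116.29482307]
side blade 89 [-162.2   -1.2  136.5] -151.3
side sill 13 [-160.2  -32.5  130.8] -156.3
side cover 341 [-118.7   -8.6  147. ] -100.1
top blade 285 [-184.1    1.   136.7] -154.9
top sill 29 [-159.8  -25.2  130. ] -156.5
top cover 350 [-116.6   17.7  146.1] -100.0
```

```bash
python3 - <<'E'
import numpy as np
prev=np.array([-134,135.]);
for i,t in enumerate(np.linspace(0.1,1.8,16)):
    r=136-22*min(1,t/1.5); p=np.array([2,142])+r*np.array([-np.cos(t),np.sin(t)])-3*np.array([np.sin(t),np.cos(t)])
    d=(p-prev); print(i,t.round(2),p.round(0),'row',[-round(d[1]),0,-round(d[0])]); prev=prev+np.round(d)
E
```

```text
0 0.1 [-132.  152.] row [-17, 0, -2]
1 0.21 [-128.  167.] row [-15, 0, -4]
2 0.33 [-123.  181.] row [-14, 0, -5]
3 0.44 [-116.  194.] row [-13, 0, -7]
4 0.55 [-108.  207.] row [-13, 0, -8]
5 0.67 [-99. 218.] row [-11, 0, -9]
6 0.78 [-89. 227.] row [-9, 0, -10]
7 0.89 [-77. 236.] row [-9, 0, -12]
8 1.01 [-65. 243.] row [-7, 0, -12]
9 1.12 [-53. 248.] row [-5, 0, -12]
10 1.23 [-40. 252.] row [-4, 0, -13]
11 1.35 [-27. 255.] row [-3, 0, -13]
12 1.46 [-14. 256.] row [-1, 0, -13]
13 1.57 [ -1. 256.] row [0, 0, -13]
14 1.69 [ 12. 256.] row [0, 0, -13]
15 1.8 [ 25. 254.] row [2, 0, -13]
```

>>> {"api": "jog_arm", "payload": {
  "series": [
    [[0,0,0],[-8,0,-1],1],
    [[0,0,0],[-9,0,-1],1],
    [[0,0,0],[-15,0,-4],1],
    [[0,0,0],[-14,0,-5],1],
    [[0,0,0],[-13,0,-7],1],
    [[0,0,0],[-13,0,-8],1],
    [[0,0,0],[0,0,0],1]
  ]
}}

```text
clock: 8.4
eef_pos: [612.9, -16.9, 189.8]
tool_rot: [1.688, 1.568, 0.355]
force: [1.8, -0.0, -1.8]
width: 26.8
```

```bash
cat > cov.py <<'E'
from h import *
import sys
s=st();p=s['eef_pos'];print('machine tcp',R.from_euler('z',-MYAW,degrees=True).apply(p-MO))
for n in('side','top'):
    d=snap(n,n+sys.argv[1]);P,r,o=cloud(d);H,S,V=cv2.split(cv2.cvtColor(d['img'],cv2.COLOR_RGB2HSV))
    Q=R.from_euler('z',-MYAW,degrees=True).apply((P-MO).reshape(-1,3)).reshape(P.shape)
    w=(abs(Q[...,1])<95)&(Q[...,0]>-165)&(Q[...,0]<80)&(Q[...,2]>100)&(Q[...,2]<320)
    for nm,m in(('cover',(H>100)&(H<120)&(S>120)&w),('yellow',(H>18)&(H<32)&(S>150)&(V>60)&w)):
        if m.sum()>5:
            q=Q[m]; c=np.median(q,0); e=np.linalg.eigh(np.cov(q.T))[1][:,0]
            print(n,nm,m.sum(),c.round(1),'angle',np.arctan2(c[2]-142,2-c[0]).round(2),'y',q[:,1].min().round(),q[:,1].max().round())
E
python3 cov.py 7
```

```text
{'clock': np.float64(8.4), 'qpos': array([ 0.176,  0.625, -0.313,  1.658,  0.232,  0.892,  0.009]), 'eef_pos': array([612.899, -16.928, 189.78 ]), 'tool_rot': array([1.688, 1.568, 0.355]), 'force': array([ 1.775, -0.031, -1.808]), 'width': np.float64(26.83)}
machine tcp [-222.87502505    4.76135487  189.77974604]
side cover 562 [-60.5 -21.  187.1] angle 0.63 y -89.0 80.0
side yellow 178 [-121.   -17.4  221.4] angle 0.57 y -88.0 25.0
top cover 2079 [-62.2   9.8 187.4] angle 0.62 y -80.0 87.0
top yellow 236 [-123.6   -0.3  223.7] angle 0.58 y -87.0 87.0
```

Cover at about 0.58 rad and following the blade as planned. Continuing.

>>> {"api": "jog_arm", "payload": {
  "series": [
    [[0,0,0],[-11,0,-9],1],
    [[0,0,0],[-9,0,-10],1],
    [[0,0,0],[-9,0,-12],1],
    [[0,0,0],[-7,0,-12],1],
    [[0,0,0],[-5,0,-12],1],
    [[0,0,0],[-4,0,-13],1],
    [[0,0,0],[0,0,0],1]
  ]
}}

```text
clock: 9.38
eef_pos: [596.1, 49.7, 233.6]
tool_rot: [2.627, 1.569, 1.294]
force: [-0.1, -0.3, -2.0]
width: 26.8
```

```bash
python3 cov.py 8
```

```text
{'clock': np.float64(9.375), 'qpos': array([ 0.078,  0.557, -0.329,  1.65 ,  0.207,  0.968, -0.084]), 'eef_pos': array([596.085,  49.737, 233.583]), 'tool_rot': array([2.627, 1.569, 1.294]), 'force': array([-0.119, -0.332, -2.   ]), 'width': np.float64(26.761)}
machine tcp [-154.12676207    5.54840266  233.58262598]
side cover 526 [-24.6 -40.7 212.1] angle 1.21 y -89.0 50.0
side yellow 258 [-73.4 -10.  129.3] angle -0.17 y -88.0 30.0
top yellow 218 [-85.5  13.8 127.7] angle -0.16 y -77.0 88.0
```

>>> {"api": "jog_arm", "payload": {
  "series": [
    [[0,0,0],[-3,0,-13],1],
    [[0,0,0],[-1,0,-13],1],
    [[0,0,0],[0,0,-13],1],
    [[0,0,0],[0,0,-13],1],
    [[0,0,0],[1,0,-12],1],
    [[0,0,0],[0,0,0],1],
    [[0,0,0],[0,0,0],1]
  ]
}}

```text
clock: 10.35
eef_pos: [581.5, 109.2, 236.2]
tool_rot: [-0.137, 1.57, -1.473]
force: [-0.1, -0.5, -1.0]
width: 26.8
```

```bash
python3 cov.py 9
```

```text
{'clock': np.float64(10.35), 'qpos': array([-0.023,  0.545, -0.33 ,  1.664,  0.207,  0.966, -0.192]), 'eef_pos': array([581.517, 109.213, 236.153]), 'tool_rot': array([-0.137,  1.57 , -1.473]), 'force': array([-0.082, -0.467, -1.044]), 'width': np.float64(26.849)}
machine tcp [-92.89244945   5.82972732 236.15279969]
side cover 1290 [ 22.5 -36.6 214.5] angle 1.85 y -89.0 77.0
side yellow 318 [-68.8 -11.7 132.5] angle -0.13 y -86.0 36.0
top yellow 174 [ 48.2   5.3 286.6] angle 1.88 y -85.0 86.0
```

Cover at 1.85–1.88 rad: it is leaning back on its stop, clear of the blade. Backing out and returning to the scraper's original clear spot.

>>> {"api": "jog_arm", "payload": {
  "series": [
    [[0,0,0],[0,0,30],1],
    [[0,0,0],[0,0,50],1],
    [[0,0,0],[0,0,55],1],
    [[0,0,0],[0,0,55],1],
    [[0,0,0],[0,0,55],1],
    [[0,0,0],[15,0,50],1],
    [[0,0,0],[30,0,50],1],
    [[0,0,0],[30,0,40],1]
  ]
}}

```text
clock: 11.45
eef_pos: [671.0, -268.5, 160.4]
tool_rot: [-0.012, 1.569, -1.35]
force: [-0.1, -0.4, -1.2]
width: 27.2
```

```bash
python3 - <<'E'
from h import *
st(); plan([645,-335,50],down(-74),4)
E
```

```text
{'clock': np.float64(11.45), 'qpos': array([ 0.49 ,  0.813, -0.292,  1.339,  0.249,  1.024,  0.388]), 'eef_pos': array([ 670.979, -268.462,  160.374]), 'tool_rot': array([-0.012,  1.569, -1.35 ]), 'force': array([-0.051, -0.438, -1.229]), 'width': np.float64(27.239)}
total turn [-2.7  0.1  0. ] shift [110.5 -40.6  58.6]
[-0.7, 0.0, 0.0] [28.0, -10.0, 15.0]
[-0.7, 0.0, 0.0] [28.0, -10.0, 15.0]
[-0.7, 0.0, 0.0] [28.0, -10.0, 14.0]
[-0.7, 0.0, 0.0] [28.0, -11.0, 14.0]
```

>>> {"api": "jog_arm", "payload": {
  "series": [
    [[0,0,0],[28,-8,10],1],
    [[0,0,0],[28,-8,10],1],
    [[0,0,0],[28,-8,10],1],
    [[0,0,0],[26,-8,10],1],
    [[0,0,0],[20,0,0],1],
    [[0,0,0],[12,0,0],1],
    [[0,0,0],[0,0,0],1],
    [[0,0,0],[0,0,0],1]
  ]
}}

```text
clock: 12.45
eef_pos: [650.6, -310.6, 20.3]
tool_rot: [1.137, 1.569, -0.197]
force: [0.7, 0.0, -1.3]
width: 26.8
```

```bash
python3 - <<'E'
from h import *
st(); plan([645,-335,-5],down(-76.5),1)
d=snap('side','side10');P,r,o=cloud(d);H,S,V=cv2.split(cv2.cvtColor(d['img'],cv2.COLOR_RGB2HSV))
for c in (((H<6)|(H>174))&(S>150)&(V>70)&(abs(P[...,0]-650)<80)&(abs(P[...,1]+370)<90),(S<70)&(V>60)&(abs(P[...,0]-615)<50)&(abs(P[...,1]+240)<60)&(P[...,2]<45)): print(c.sum(),np.median(P[c],0).round(1),np.percentile(P[c][:,2],[10,90]))
E
```

```text
{'clock': np.float64(12.45), 'qpos': array([ 0.542,  0.972, -0.259,  1.422,  0.303,  0.785,  0.413]), 'eef_pos': array([ 650.576, -310.595,   20.285]), 'tool_rot': array([ 1.137,  1.569, -0.197]), 'force': array([ 0.744,  0.026, -1.34 ]), 'width': np.float64(26.832)}
total turn [ 0.   0.  -0.1] shift [ 25.3 -11.2  22.4]
[0.0, 0.0, -0.1] [25.0, -11.0, 22.0]
240 [ 665.7 -356.    50.7] [46.33118282 55.48693812]
226 [ 631.9 -225.2   39.9] [35.08955165 43.3837916 ]
```

>>> {"api": "jog_arm", "payload": {
  "series": [
    [[0,0,0],[10,0,0],1],
    [[0,0,0],[8,0,0],1],
    [[0,0,0],[4,0,0],1],
    [[0,0,0],[2,0,0],1],
    [[0,0,0],[0,0,0],1],
    [[0,0,0],[0,0,0],1]
  ]
}}

```text
clock: 13.25
eef_pos: [649.6, -311.2, -4.5]
tool_rot: [0.957, 1.57, -0.379]
force: [-1.1, 0.0, -2.2]
width: 26.9
```

>>> {"api": "jog_arm", "payload": {
  "series": [
    [[0,0,0],[1.5,0,0],1],
    [[0,0,0],[0,0,0],1],
    [[0,0,0],[0,0,0],-1],
    [[0,0,0],[0,0,0],-1],
    [[0,0,0],[0,0,0],-1],
    [[0,0,0],[0,0,0],-1],
    [[0,0,0],[-20,0,0],-1],
    [[0,0,0],[-50,0,0],-1]
  ]
}}

```text
clock: 14.25
eef_pos: [647.6, -310.3, 63.0]
tool_rot: [-2.214, 1.566, 2.734]
force: [0.0, -0.3, 0.9]
width: 85.5
```

>>> {"api": "jog_arm", "payload": {
  "series": [
    [[0,0,0],[-60,0,0],-1],
    [[0,0,0],[-60,0,0],0],
    [[0,0,0],[-60,0,0],1],
    [[0,0,0],[0,0,0],1],
    [[0,0,0],[0,0,0],1]
  ]
}}

```text
clock: 14.88
eef_pos: [649.0, -310.9, 244.6]
tool_rot: [0.569, 1.57, -0.766]
force: [-1.3, -0.4, -0.4]
width: 12.2
```

```bash
python3 - <<'E'
from h import *
s=st()
for n in('side','top'):
    d=snap(n,n+'11');P,r,o=cloud(d);H,S,V=cv2.split(cv2.cvtColor(d['img'],cv2.COLOR_RGB2HSV))
    for c in (((H<6)|(H>174))&(S>150)&(V>70)&(abs(P[...,0]-650)<80)&(abs(P[...,1]+360)<90),(S<70)&(V>60)&(abs(P[...,0]-615)<50)&(abs(P[...,1]+230)<60)&(P[...,2]<45)&(P[...,2]>5)):
        if c.sum(): print(n,c.sum(),np.median(P[c],0).round(1),np.percentile(P[c][:,2],[10,90]).round(1))
    Q=R.from_euler('z',-MYAW,degrees=True).apply((P-MO).reshape(-1,3)).reshape(P.shape)
    w=(abs(Q[...,1])<70)&(Q[...,0]>-130)&(Q[...,0]<-20)&(Q[...,2]>100)&(Q[...,2]<140)
    m=(H>18)&(H<34)&(S>120)&(V>50)&w
    if m.sum(): print(n,'paddle',m.sum(),Q[m].min(0).round(),np.median(Q[m],0).round(1),Q[m].max(0).round())
a=load('side11')['img'];b=load('top11')['img']
c=np.hstack([cv2.resize(a[130:370,210:450],(400,400)),cv2.resize(b[130:370,230:470],(400,400))])
cv2.imwrite('pics/c11.png',c[:,:,::-1])
plan(M(-98,0,250),down(-76.5),10)
E
```

```text
{'clock': np.float64(14.875), 'qpos': array([ 0.565,  0.736, -0.314,  1.257,  0.227,  1.182,  0.477]), 'eef_pos': array([ 649.046, -310.922,  244.633]), 'tool_rot': array([ 0.569,  1.57 , -0.766]), 'force': array([-1.346, -0.41 , -0.425]), 'width': np.float64(12.183)}
side 299 [ 661.8 -346.7   24.6] [19.8 28.9]
side 334 [ 635.5 -240.9   14.2] [10.6 18.6]
side paddle 243 [-118.  -28.  117.] [-89.1   0.4 127.4] [-58.  32. 136.]
top 161 [ 656.9 -346.1   25.1] [21.  28.7]
top 347 [ 635.1 -240.8   14.3] [ 9.8 19.2]
top paddle 370 [-116.  -30.  117.] [-89.    0.3 127.1] [-62.  30. 137.]
total turn [-0.  -0.1  0.1] shift [  -7.1   38.9 -418.8]
[-0.0, -0.0, 0.0] [-1.0, 4.0, -42.0]
[-0.0, -0.0, 0.0] [-1.0, 4.0, -42.0]
[-0.0, -0.0, 0.0] [-1.0, 4.0, -42.0]
[-0.0, -0.0, 0.0] [-1.0, 4.0, -42.0]
[-0.0, -0.0, 0.0] [-1.0, 4.0, -42.0]
[-0.0, -0.0, 0.0] [-1.0, 4.0, -42.0]
[-0.0, -0.0, 0.0] [-1.0, 4.0, -42.0]
[-0.0, -0.0, 0.0] [-1.0, 4.0, -42.0]
[-0.0, -0.0, 0.0] [-1.0, 4.0, -42.0]
[-0.0, -0.0, 0.0] [-1.0, 4.0, -42.0]
```

View pics/c11.png

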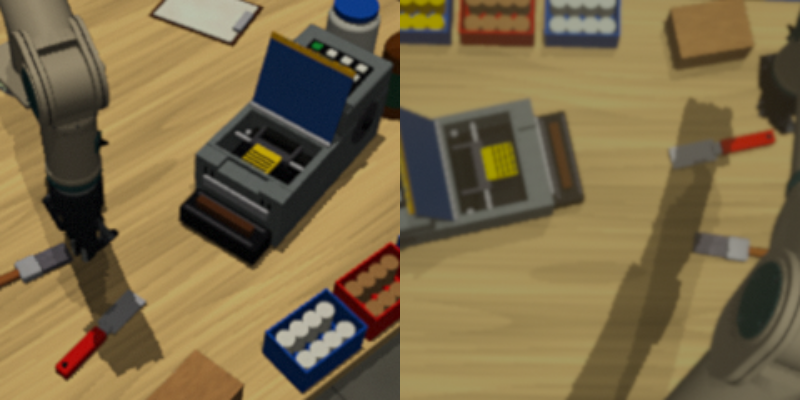

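Side crop: cover leaning back open at (305,90), yellow paddle at (262,158), scraper flat on the bench at (100,335). Moving over the paddle with shut fingers.

>>> {"api": "jog_arm", "payload": {
  "series": [
    [[0,0,0],[0,5,-52],1],
    [[0,0,0],[0,5,-52],1],
    [[0,0,0],[0,5,-52],1],
    [[0,0,0],[0,5,-52],1],
    [[0,0,0],[0,5,-52],1],
    [[0,0,0],[0,5,-52],1],
    [[0,0,0],[0,5,-52],1],
    [[0,0,0],[0,4,-52],1]
  ]
}}

```text
clock: 15.98
eef_pos: [589.1, 103.9, 242.2]
tool_rot: [-1.634, 1.568, -2.969]
force: [0.1, -0.1, 0.7]
width: 0.3
```

```bash
python3 - <<'E'
from h import *
st(); plan(M(-98,0,150),down(-76.5),4)
E
```

```text
{'clock': np.float64(15.975), 'qpos': array([-0.006,  0.551, -0.341,  1.636,  0.21 ,  0.994, -0.181]), 'eef_pos': array([589.078, 103.949, 242.233]), 'tool_rot': array([-1.634,  1.568, -2.969]), 'force': array([ 0.117, -0.12 ,  0.694]), 'width': np.float64(0.274)}
total turn [-0.  -0.   0.2] shift [92.2 -0.  -1.8]
[-0.0, -0.0, 0.0] [23.0, -0.0, -0.0]
[-0.0, -0.0, 0.0] [23.0, -0.0, -0.0]
[-0.0, -0.0, 0.0] [23.0, -0.0, -0.0]
[-0.0, -0.0, 0.0] [23.0, -0.0, -0.0]
```

>>> {"api": "jog_arm", "payload": {
  "series": [
    [[0,0,0],[30,0,0],1],
    [[0,0,0],[30,0,0],1],
    [[0,0,0],[30,0,0],1],
    [[0,0,0],[25,0,0],1],
    [[0,0,0],[0,0,0],1],
    [[0,0,0],[0,0,0],1]
  ]
}}

```text
clock: 16.73
eef_pos: [590.5, 102.7, 128.9]
tool_rot: [-3.055, 1.571, 1.893]
force: [0.2, 0.2, 0.1]
width: 0.3
```

```bash
python3 - <<'E'
from h import *
s=st();print('machine tcp',R.from_euler('z',-MYAW,degrees=True).apply(s['eef_pos']-MO))
for n in('side','top'):
    d=snap(n,n+'12');P,r,o=cloud(d)
    Q=R.from_euler('z',-MYAW,degrees=True).apply((P-MO).reshape(-1,3)).reshape(P.shape)
    m=(np.hypot(Q[...,0]+98,Q[...,1])<24)&(d['img'].max(2)<75)
    for a in range(122,176,6):
        k=m&(Q[...,2]>=a)&(Q[...,2]<a+6)
        if k.sum()>1: print(n,a,k.sum(),Q[k].min(0).round(),Q[k].mean(0).round(0),Q[k].max(0).round())
c=cv2.resize(load('side12')['img'][170:270,310:440],(650,500),interpolation=cv2.INTER_CUBIC);cv2.imwrite('pics/c12.png',c[:,:,::-1])
E
```

```text
{'clock': np.float64(16.725), 'qpos': array([-0.033,  0.685, -0.298,  1.747,  0.275,  0.751, -0.235]), 'eef_pos': array([590.46 , 102.749, 128.908]), 'tool_rot': array([-3.055,  1.571,  1.893]), 'force': array([0.168, 0.196, 0.082]), 'width': np.float64(0.334)}
machine tcp [-101.26569313   -1.35726187  128.90752191]
side 122 43 [-113.  -22.  122.] [-98.  -1. 125.] [-75.  22. 128.]
side 128 39 [-116.  -22.  128.] [-104.   -5.  130.] [-76.  21. 133.]
side 140 5 [-114.  -10.  143.] [-110.   -5.  144.] [-105.    2.  145.]
side 146 12 [-115.  -15.  147.] [-109.   -5.  149.] [-97.   9. 152.]
side 152 13 [-117.  -15.  153.] [-110.   -4.  155.] [-104.   11.  157.]
side 158 14 [-114.  -17.  158.] [-108.   -5.  161.] [-100.   10.  164.]
side 164 16 [-118.  -15.  164.] [-109.   -4.  167.] [-98.  11. 170.]
side 170 11 [-116.  -15.  171.] [-110.   -3.  173.] [-105.   10.  176.]
```

View pics/c12.png

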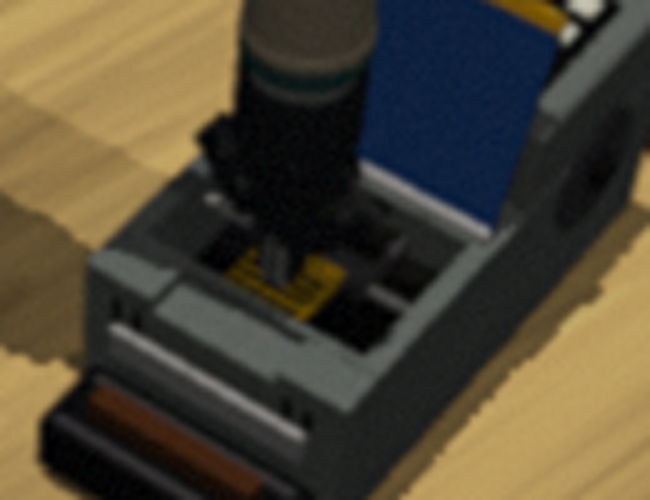

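The shut fingertips at (278,275) stand over the middle of the yellow paddle. Pressing down in steps.

>>> {"api": "jog_arm", "payload": {
  "series": [
    [[0,0,0],[8,0,-3],1],
    [[0,0,0],[6,0,0],1],
    [[0,0,0],[3,0,0],1],
    [[0,0,0],[0,0,0],1],
    [[0,0,0],[0,0,0],1]
  ]
}}

```text
clock: 17.45
eef_pos: [590.1, 105.0, 112.5]
tool_rot: [0.808, 1.569, -0.528]
force: [-0.4, -1.0, 8.2]
width: -0.2
```

>>> {"api": "jog_arm", "payload": {
  "series": [
    [[0,0,0],[3,0,0],1],
    [[0,0,0],[2,0,0],1],
    [[0,0,0],[0,0,0],1],
    [[0,0,0],[0,0,0],1]
  ]
}}

```text
clock: 17.95
eef_pos: [590.3, 104.7, 108.3]
tool_rot: [0.752, 1.569, -0.584]
force: [-2.7, -2.7, 12.6]
width: 0.3
```

```bash
cat > pad.py <<'E'
from h import *
import sys
F=[];Z=[]
for i in range(3):
  for n in('side','top'):
    d=get_image(n);s=read_state();F.append(s['force']);Z.append(s['eef_pos'])
    if i==0:
        P,r,o=cloud(d);H,S,V=cv2.split(cv2.cvtColor(d['img'],cv2.COLOR_RGB2HSV))
        Q=R.from_euler('z',-MYAW,degrees=True).apply((P-MO).reshape(-1,3)).reshape(P.shape)
        m=(H>18)&(H<34)&(S>120)&(V>40)&(abs(Q[...,1])<35)&(Q[...,0]>-125)&(Q[...,0]<-50)&(Q[...,2]>90)&(Q[...,2]<145)
        if m.sum()>10:
            q=Q[m]; co=np.linalg.lstsq(np.c_[q[:,0]+98,np.ones(len(q))],q[:,2],rcond=None)[0]; print(n,m.sum(),'slope,z@-98',co.round(3))
print(np.mean(F,0).round(2),np.mean(Z,0).round(2),s['clock'])
E
python3 pad.py
python3 - <<'E'
from h import *
for n in('side11','top11'):
    d=load(n);P,r,o=cloud(d);H,S,V=cv2.split(cv2.cvtColor(d['img'],cv2.COLOR_RGB2HSV))
    Q=R.from_euler('z',-MYAW,degrees=True).apply((P-MO).reshape(-1,3)).reshape(P.shape)
    m=(H>18)&(H<34)&(S>120)&(V>40)&(abs(Q[...,1])<35)&(Q[...,0]>-125)&(Q[...,0]<-50)&(Q[...,2]>90)&(Q[...,2]<145)
    q=Q[m]; co=np.linalg.lstsq(np.c_[q[:,0]+98,np.ones(len(q))],q[:,2],rcond=None)[0]; print('rest',n,co.round(3))
E
```

```text
side 78 slope,z@-98 [  0.127 118.329]
[-2.33 -2.32 11.77] [590.31 104.72 108.25] 18.25
rest side11 [-9.10000e-02  1.28289e+02]
rest top11 [-2.20000e-02  1.27381e+02]
```

>>> {"api": "jog_arm", "payload": {
  "series": [
    [[0,0,0],[2,0,0],1],
    [[0,0,0],[0,0,0],1],
    [[0,0,0],[0,0,0],1]
  ]
}}

```text
clock: 18.62
eef_pos: [590.4, 104.7, 107.9]
tool_rot: [0.802, 1.568, -0.534]
force: [-5.5, -3.3, 24.2]
width: -0.1
```

```bash
python3 pad.py
```

```text
side 80 slope,z@-98 [1.14000e-01 1.18407e+02]
[-5.8  -3.51 23.62] [590.43 104.75 107.93] 18.925
```

The stop is reached: 2 mm more command gave 0.3 mm of motion and +12 N. Easing back 1 mm for a moderate push.

>>> {"api": "jog_arm", "payload": {
  "series": [
    [[0,0,0],[-1,0,0],1],
    [[0,0,0],[0,0,0],1],
    [[0,0,0],[0,0,0],1]
  ]
}}

```text
clock: 19.3
eef_pos: [590.4, 104.7, 108.1]
tool_rot: [0.789, 1.568, -0.547]
force: [-3.2, -3.2, 17.6]
width: 0.1
```

```bash
python3 pad.py; python3 cov.py 20 | grep -v clock; python3 - <<'E'
from h import *
a=load('side20')['img'];b=load('top20')['img']
c=np.hstack([cv2.resize(a,(400,300)),cv2.resize(b,(400,300))]);cv2.imwrite('pics/c20.png',c[:,:,::-1])
E
```

```text
side 81 slope,z@-98 [9.30000e-02 1.18021e+02]
[-3.42 -2.9  18.24] [590.37 104.74 108.08] 19.6
machine tcp [-99.3257237   -1.71619906 108.07734042]
side cover 1349 [ 24.3 -34.4 218.9] angle 1.85 y -89.0 42.0
side yellow 183 [ 46.  -23.4 283.4] angle 1.87 y -85.0 35.0
top yellow 213 [ 48.9   3.5 286.4] angle 1.89 y -85.0 87.0
```

View pics/c20.png

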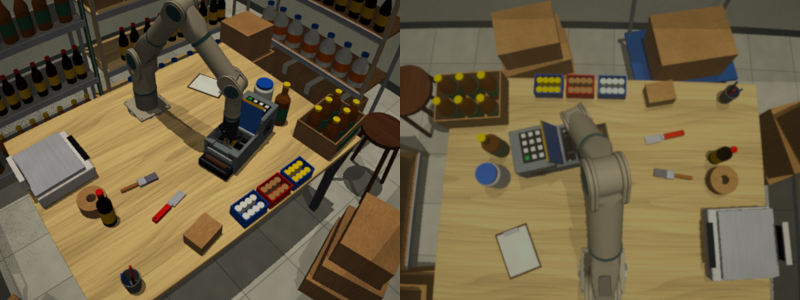

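The view shows the scraper lying flat (side (170,207)), the cover open and the other things where they were. The measured paddle tilt is noisy, so I'll check it once more with averaging before handing in.

```bash
python3 - <<'E'
from h import *
def pts(d,z=None):
    P,r,o=cloud(d);H,S,V=cv2.split(cv2.cvtColor(d['img'],cv2.COLOR_RGB2HSV))
    Q=R.from_euler('z',-MYAW,degrees=True).apply((P-MO).reshape(-1,3)).reshape(P.shape)
    m=(H>18)&(H<34)&(S>120)&(V>40)&(abs(Q[...,1])<40)&(Q[...,0]>-130)&(Q[...,0]<-45)&(Q[...,2]>90)&(Q[...,2]<150)
    return Q,m
d0=load('side11');Q0,m0=pts(d0)
ds=[get_image('side') for _ in range(8)]
d1=dict(ds[0]);d1['range_z']=np.median([d['range_z'] for d in ds],0);Q1,m1=pts(d1)
for nm,Q,m in(('rest',Q0,m0),('now',Q1,m1)):
    m=cv2.erode(m.astype(np.uint8),np.ones((2,2)))>0
    q=Q[m];print(nm,m.sum())
    for y0,y1 in((-32,-12),(-12,12),(12,32)):
        for a in range(-125,-50,12):
            k=(q[:,0]>=a)&(q[:,0]<a+12)&(q[:,1]>=y0)&(q[:,1]<y1)
            if k.sum()>1: print((y0,a),k.sum(),q[k].mean(0).round(1),end=' ')
        print()
b=m0&m1;dr=d1['range_z']-d0['range_z'];v,u=np.nonzero(b)
A=np.c_[Q0[b][:,0]+98,np.ones(b.sum())];print('range increase fit slope, at -98',np.linalg.lstsq(A,dr[b],rcond=None)[0])
s=read_state();print(s['clock'],s['force'],s['eef_pos'])
E
```

```text
rest 203
(-32, -125) 2 [-115.   -21.5  133. ] (-32, -113) 16 [-106.4  -19.6  129.1] (-32, -101) 19 [-95.  -20.1 128.3] (-32, -89) 14 [-82.7 -19.7 126.9] (-32, -77) 15 [-71.8 -21.6 125.6] (-32, -65) 2 [-64.1 -20.5 124.1] 
(-12, -125) 3 [-114.     2.3  132.6] (-12, -113) 19 [-106.1   -0.3  128.4] (-12, -101) 19 [-95.    1.7 128.6] (-12, -89) 27 [-83.    1.1 127.3] (-12, -77) 16 [-71.3  -1.3 126.2] 
(12, -125) 2 [-113.4   19.8  129.7] (12, -113) 11 [-106.    18.8  128. ] (12, -101) 14 [-93.4  19.4 127.3] (12, -89) 9 [-82.9  19.  128.9] (12, -77) 11 [-71.5  19.9 125.7] (12, -65) 3 [-64.2  16.5 122.3] 
now 43
(-32, -101) 12 [-95.4 -23.2 117.3] (-32, -89) 13 [-83.  -22.7 120.2] (-32, -77) 7 [-73.  -25.  122.9] 

(12, -113) 2 [-102.5   19.1  116.3] (12, -101) 7 [-96.3  20.2 116.3] 
range increase fit slope, at -98 [-0.42705111 11.73672191]
20.1 [-3.4060336  -2.75863249 17.32699853] [590.37576754 104.72419116 108.07029968]
```

```bash
python3 -c "
from cell import *
print(finish_job())"
```

```text
the job is handed in; nothing more can be done
None
```

I handed the job in at about 20 s of the 72 s allowed, with the shut fingertips still holding the paddle down. No verdict was reported.

**What was done:** The blade went about 18 mm into the slot under the lip and levered the cover up and over. The scraper was then laid flat near its original spot, and the paddle was pressed home with the shut fingertips.

**Last checks:**
- **Cover:** open at about 1.87 rad by both cameras, so it is resting back at its stop.
- **Scraper:** measured after release, it lies flat, with the handle top about 25 mm up and the blade level at 14 mm.
- **Paddle:** the pad is about 12 mm below its rest height and tilted about 0.3 rad. The push is steady at about 17–18 N. It briefly reached 24 N while I was confirming the stop, so I eased back 1 mm.
- **Other things:** in the last view they stand where they were. I judged this by eye and did not measure it.

**What failed or disagreed:**
- **First grasp:** it closed above the handle without touching the scraper. The depth images put the fingertips about 35 mm further back along the tool than the reported tool position implies, so I corrected for that from then on.
- **Paddle readings:** the first tilt estimates were too low (0.1–0.2 rad) because few pixels were visible. Averaging several pictures settled it. The force just before the stop was about 12 N, against the 9 N given.

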